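Work the tight tube nest out of an indexing reader

TASK

The tube nest of this small reader has to come out for cleaning, but it is parked under the read head. Lift the sprung index knob, swing the turntable round until the nest stands at the loading station, front right on the instrument, and let the plunger drop fully home in the notch there so that the table is locked. Then take the nest by its bar handle and rock it from side to side until it works free of its springs; a straight pull only picks up the whole reader, which must stay standing on the bench. Finish still holding the nest in the gripper, level and straight above its pocket, two or three centimetres clear of the pocket's rim, and leave the other things alone.

Things in the scene. Friction and masses are not known exactly. Their poses are not given: they have to be found in the camera images.
- reader: Bench instrument: white housing 48 mm high, x -112 to 112 mm, y -113 to 142 mm, on four rubber feet, loose on the bench, 3 kg with all it carries. Origin: on the turntable's axis, at its underside; +z up; its front (display and keys) faces its own -x. At its left a column carries the read head. Angles below: degrees from its +x, counter-clockwise from above.
- read_head (a point): Middle of the underside of the read head (box 44 x 40 mm, bottom lens 175 mm and top 240 mm over the bench), fixed to the reader at (-5, 52) mm; its column stands at (2, 125) mm. It leaves about 12 mm over the nest's handle, so the nest cannot come out there.
- load_notch (a point): Load notch, at 355 degrees in the reader's fixed steel index ring (93.5 to 108.5 mm from the axis); the point is at the ring's top, 58 mm over the bench. The ring has three 10 mm wide notches: 235 degrees (read station), 295 (spare, middle) and 355 (load station).
- turntable (a joint): Angle of the aluminium turntable (181 mm wide, top 72 mm over the bench) in rad, counter-clockwise from above. 0: nest at the read station, under the head; 2.094: nest at the load station, at the reader's front right. It starts at 0, turns with slight friction and stays put; stops 0.12 rad beyond both stations. The plunger locks it with about 0.01 rad of play.
- plunger (a joint): Lift of the sprung index plunger in m. 0: home, its 8 mm pin 7.5 mm deep in a notch; clear of the ring above 0.0075; top stop at 0.014. The spring pushes down with 6.5 N (home) to 10 N (top). It rides on the turntable, 101 mm from the axis: a hand that holds the knob up also swings the table. Let down between notches, the pin rides on the ring.
- knob (a point): Middle of the plunger's black ribbed knob: 22 mm across, grip part 18 mm high, top 12 mm above this point; it turns freely on the pin. With the plunger home it is 109 mm over the bench and 35 mm over the lug beneath. It lies 101 mm from the reader's axis at 235 degrees + turntable angle.
- pocket_mouth (a point): Middle of the open top of the nest's pocket, 98 mm over the bench, 52 mm from the axis at 95 degrees + turntable angle; its -x axis points outward. Pocket: 26 mm deep, 53 x 50 mm inside, walls 6 mm. From each y side a sprung bar, 18 mm above the floor, presses on the nest with 30 N: a straight pull tips the reader before the nest slides.
- tube_nest: Bored aluminium block, 50 x 44 x 44 mm (x, y, z), 0.25 kg, with a bridge handle. Origin: middle of its underside; x runs along the bar, radially. In the pocket it has 3 mm of room on each y side and can tilt about 0.12 rad either way in its y-z plane; rocked so, each swing can raise it about 3 mm with little pull. It is free of the bars once raised about 22 mm.
- nest_bar (a point): Middle of the nest's handle: a 12 mm round steel bar along the nest's x, 36 mm free between its two posts, 84 mm above the nest's underside, 34 mm clear over the block, 156 mm over the bench while seated. Gripped across (along the nest's y) it can roll between the fingers, so moving it 6 mm to and fro along y rocks the seated nest by about 0.1 rad.
- cup: Bystander: specimen cup with screw lid, 49 mm wide, 60 mm tall, right of the reader. Origin: middle of its underside.
- cap_bottle: Bystander: bottle with screw cap, 48 mm wide, 104 mm tall, left of the reader. Origin: middle of its underside.
Mind the look-alikes: they are no part of the job. What is shaped like the tube_nest but blue is not meant.

How it is judged:
On the way, in this order (a step that is already met when the one before it is completed fails the run):
1. the index plunger is lifted clear of the ring at the read station (value of joint plunger above 0.008 m), for 0.1 s.
2. the nest is at the load station and the plunger has dropped home in the load notch (value of joint turntable between 2.06 and 2.13 rad and value of joint plunger below 0.002 m), for 0.2 s.
3. with the table locked, the nest is rocked sideways in its pocket (tilted over 0.03 rad while its middle has risen less than 20 mm) (all of step 2 and angle between the z axis of tube_nest and the z axis of reader, either way round above 0.03 rad and z of tube_nest in the frame of pocket_mouth below -0.006 m), for 0.04 s.
At the end, for the whole second after the job is handed in: nest held at rest by the gripper alone, underside 6 to 50 mm above the pocket rim, within 25 mm of straight above the pocket, tilted under 0.2 rad; turntable locked at the load station (2.06 to 2.13 rad, plunger within 2 mm of home); reader flat on the bench (all of step 2 and z of tube_nest in the frame of pocket_mouth between 0.006 and 0.05 m and horizontal distance between tube_nest and pocket_mouth below 0.025 m and angle between tube_nest's own z axis and vertical below 0.2 rad and contact force between the fingers and tube_nest above 2 N and contact force between tube_nest and reader below 0.2 N and linear speed of tube_nest below 0.02 m/s and height (world z) of reader below 0.003 m and angle between reader's own z axis and vertical below 0.02 rad); the arm keeps its last pose, push and grip.
It fails at once if the reader is picked up or tipped (over 10 mm or 0.05 rad) (height (world z) of reader above 0.01 m or angle between reader's own z axis and vertical above 0.05 rad).
It fails at once if a bystander is pushed over 40 mm away or toppled (distance of any of cup, cap_bottle from where it was at the start of the episode above 0.04 m or angle between any of cup, cap_bottle's own z axis and vertical above 0.5 rad).
It also fails if it takes over 61 s, if anything falls off the work surface, if the arm or the gripper's body presses on something with over 40 N, if the wrist force passes 120 N, or if a joint passes its speed limit or range.

ROBOT

A 6-joint arm with a two-finger parallel gripper is mounted at the origin on a cart in front of the work surface, level with it; the furniture and walls round the work are solid. World frame = base frame: x ahead of the robot, y to its left, z up, the work surface at z = 0. Lengths are in m, angles in rad, forces in N, time in s.
With the tool pointing down it reaches from about 0.375 to 0.9 m from the base axis. Payload 3.1 kg.
Tool frame: the origin (TCP) lies on the centre line of the jaws, within the pads' length; the fingertips stand 19 mm ahead of it and the grasp point (between the pads) is the TCP; z points along the fingers, y is the direction in which the jaws open and shut (so a half turn about z gives the same grasp; the last joint's range is limited). The gripper opens to 85 mm and grips with 20 to 120 N. Pads are 22 mm wide; open, the fingers measure 114 mm over their backs; the gripper's body (76 mm by 85 mm) begins 54 mm behind the grasp point. The pads swing forward as they close: fully open they stand 13 mm farther back than shut.
Start: joints at [-0.945, 0.527, 1.433, -0, 1.181, -0.178], TCP at [0.45, -0.433, 0.25] pointing down, gripper open.
Joint ranges: [-3.08, 3.08], [-0.75, 2.2], [0.22, 2.44], [-1.43, 4.57], [0, 2.65], [-2.85, 2.85]. Speed limits (rad/s): [2.79, 2.79, 3.14, 3.14, 3.14, 3.14].

INTERFACE

Orientations are given as a unit quaternion [x, y, z, w].
In Python, from station import manip, imaging, workorder gives the robot as it stands.
- The arm moves only by the shell command python3 -m creep 'ROWS' [FORCE]. ROWS is a JSON object of lists of equal length, an entry for each row: "claw": the finger opening in cm, from 0 to 8.54; "dp": the shift along the tool's x, y, z in cm, a list of three; "roll": the turn about the tool's z in rad. In form: {"claw": [claw, ...], "dp": [[dx, dy, dz], ...], "roll": [roll, ...]}. A call has 1 to 12 rows; each row is the pose to reach, as a shift and turn from the pose commanded when the call began, along the tool's axes at that moment; what a row does not reach only later rows make up. A row lasts 1/10 s, in which the tool goes at most 50 mm and 8.59 degrees, less where a joint would pass 70% of its speed; a pose out of reach is approached as far as the arm can. A call with a gripper value outside its range is refused whole. The fingers move at their own pace and stop on an object; FORCE is the grip in N (left out, the last holds). Time passes only in rows, so rows that repeat a pose let the fingers close. It gives the time, the measured TCP pose, the force and the opening at its end, in the units of the state.
- manip.sense(): the state, without advancing time (a new reading comes with each control period).
- imaging.snapshot(name): name is "scene" or "top" or "wrist"; returns a dict with "image" (400x640x3 uint8, red, green, blue), "z_map" (400x640 float32, m along the optical axis (not along the pixel's ray), 0 where there is no reading), "vfov" (degrees; the focal length in pixels is half the picture's height over the tangent of half this angle, whatever the lens; pixels are square), "cx", "cy" (the principal point, pixels), "R" (3x3) and "t" (3): a world point X has camera coordinates R X + t. Camera axes: x right, y down, z forward; pixel columns grow to the right and rows downward; lengths in m; the calibration is good to about 2 mm. A picture is of the moment at which its call begins.
- workorder.sign_off(): hands the job in, once; it reports no verdict.
The state is a dict: "t": time; "q": joint angles; "qd": joint speeds; "tau": joint torques, N m; "tcp_pos": TCP position; "tool_rot": TCP orientation; "force": force on the tool from outside, world axes, zero at the start; "ft_torque": the same for the moment, N m; "finger_gap": opening from 0.0 (shut) to 1.0 (fully open).
Only numpy, scipy, OpenCV 4.12 (cv2) and the standard library are available. Lean on these libraries where they do the work, as an engineer would, in place of code of your own. Each camera call takes 0.05 s, during which the arm holds its last target.

## Working session

There is one attempt and no reset: what is moved stays moved. The work goes in short steps, Python scripts to look and compute and a shell command to move; the robot and the scene stay as the last step left them, time stands still between calls to the robot, and variables do not carry over. Pictures are saved under pics/ and viewed, and the job is handed in when it is done.

```bash
ls; mkdir -p pics
python3 - <<'E'
from station import manip, imaging
import cv2
s=manip.sense()
for k in s: print(k,s[k])
for n in ["scene","top","wrist"]:
    d=imaging.snapshot(n)
    cv2.imwrite(f"pics/{n}0.png",d["image"][:,:,::-1]); print(n,d["vfov"],d["cx"],d["cy"],d["R"],d["t"])
E
```

```text
pics
t 0.0
q [-9.44473333e-01  5.28469821e-01  1.43391073e+00  5.99301247e-06
  1.18142692e+00 -1.78469314e-01]
qd [ 0.00036611 -0.00196589  0.00134059  0.00098769  0.00026493 -0.0008937 ]
tau [ 8.50185443e-04 -4.42355382e+01 -1.78025204e+01 -3.26826093e-04
  8.45710194e-03 -1.13173641e-05]
tcp_pos [ 0.45005473 -0.43268624  0.24932867]
tool_rot [ 9.20125127e-01  3.91622936e-01 -2.43208738e-04 -1.08037178e-03]
force [ 0.15677378 -0.10940851  0.01485294]
ft_torque [-0.04850865  0.02080732 -0.0047997 ]
finger_gap 1.002410944739386
scene 49.901828257379194 323.9631980438132 203.62879712974873 [[ 0.48681999 -0.87348441 -0.00559426]
 [-0.42936625 -0.23371204 -0.8723665 ]
 [ 0.76069108  0.42708743 -0.48882042]] [-0.36450915  0.26681288  0.72113279]
top 48.56475432860092 327.38072921873743 200.26394844546346 [[-0.01436665 -0.99988729  0.00435904]
 [-0.97724673  0.01311843 -0.21169962]
 [ 0.21161857 -0.00730128 -0.97732506]] [-0.1667496   0.50164373  1.05579288]
wrist 63.66649826044267 316.22220162779274 195.5208349433553 [[ 0.72052118 -0.69342898 -0.00234061]
 [-0.6598503  -0.68666048  0.30511469]
 [-0.21318257 -0.21829714 -0.95231274]] [-0.62344026 -0.04013064  0.38034163]
```

View pics/scene0.png

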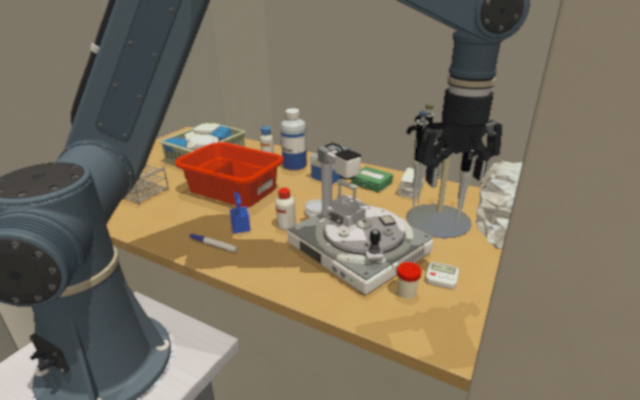

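View pics/top0.png

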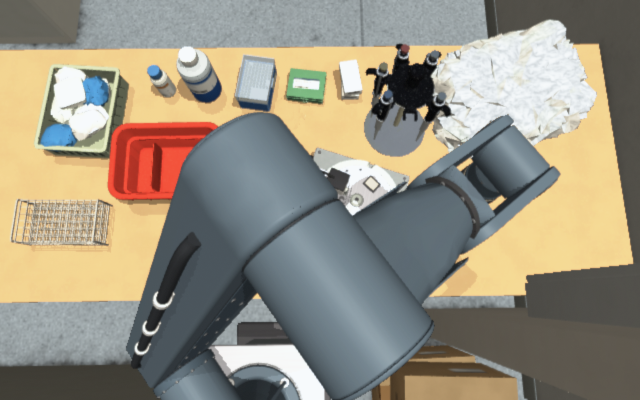

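View pics/wrist0.png

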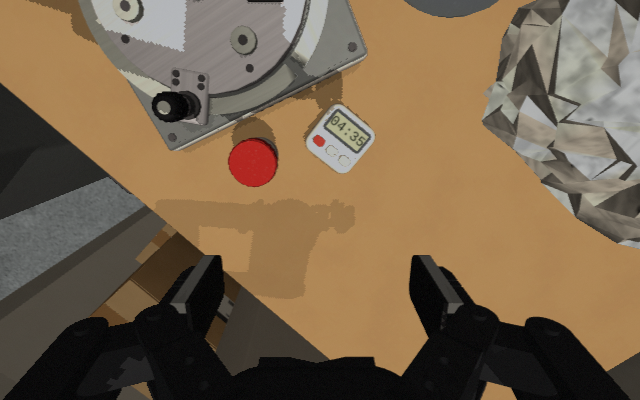

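```bash
cat > h.py <<'E'
import numpy as np, cv2
from station import manip, imaging
def snap(n):
    d=imaging.snapshot(n); d["f"]=200/np.tan(np.radians(d["vfov"]/2)); d["R"]=np.array(d["R"]); d["t"]=np.array(d["t"]); return d
def ray(d,u,v):
    r=np.array([(u-d["cx"])/d["f"],(v-d["cy"])/d["f"],1.]); return -d["R"].T@d["t"], d["R"].T@r
def onz(d,u,v,z):
    o,r=ray(d,u,v); return o+r*(z-o[2])/r[2]
def depthpt(d,u,v):
    o,r=ray(d,u,v); return o+r*d["z_map"][int(round(v)),int(round(u))]
def proj(d,X):
    c=d["R"]@np.array(X)+d["t"]; return c[:2]/c[2]*d["f"]+[d["cx"],d["cy"]]
def cloud(d):
    v,u=np.mgrid[0:400,0:640]; z=d["z_map"]
    c=np.stack([(u-d["cx"])/d["f"]*z,(v-d["cy"])/d["f"]*z,z],-1)
    return (c-d["t"])@d["R"]
def crop(d,x0,y0,x1,y1,k,name):
    im=d["image"][y0:y1,x0:x1,::-1]; cv2.imwrite("pics/"+name,cv2.resize(im,None,fx=k,fy=k,interpolation=cv2.INTER_CUBIC))
E
python3 - <<'E'
from h import *
d=snap("scene"); crop(d,270,130,450,310,4,"s1.png")
np.savez("/tmp/s0.npz",**d)
w=snap("wrist"); np.savez("/tmp/w0.npz",**w); crop(w,80,0,400,200,2.4,"w1.png")
E
```

```text
(no output)
```

View pics/s1.png

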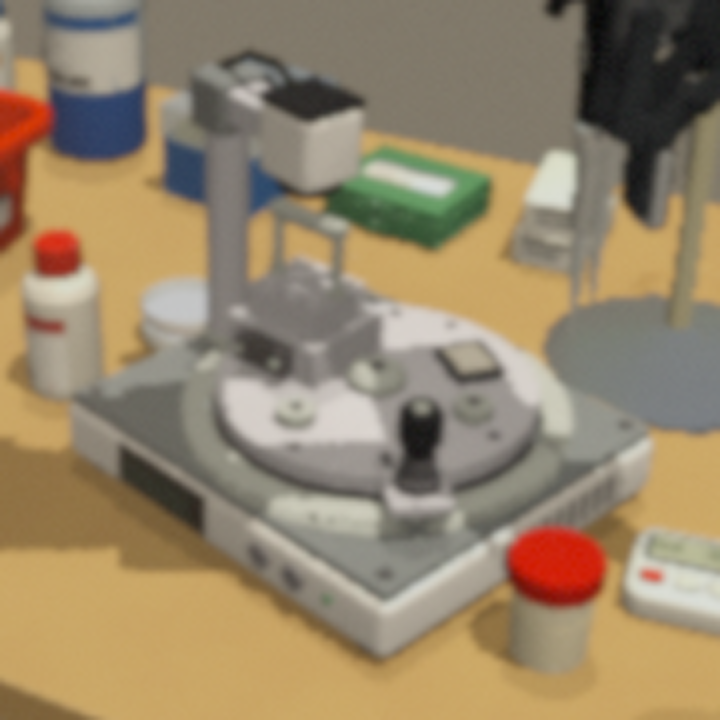

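View pics/w1.png

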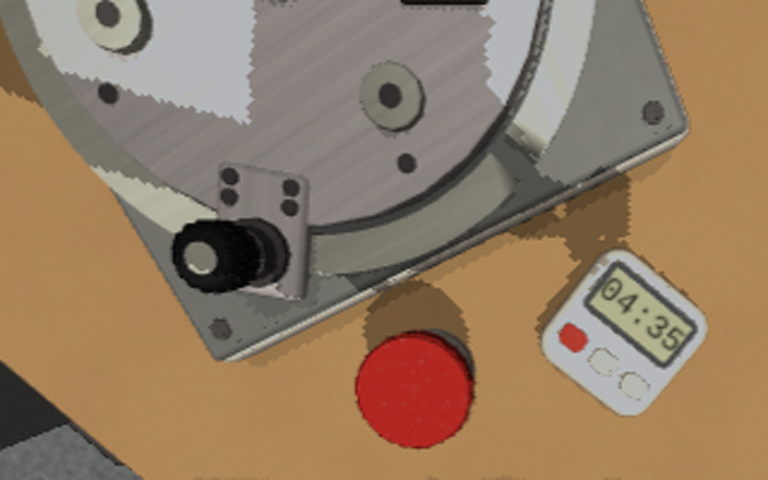

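Run:
```python
from h import *
w=dict(np.load("/tmp/w0.npz")); s=dict(np.load("/tmp/s0.npz"))
W=lambda u,v,z: onz(w,80+u/2.4,v/2.4,z)
S=lambda u,v,z: onz(s,270+u/4,130+v/4,z)
fr=W(218,352,.048); rr=W(686,122,.048)
print("wrist corners",fr,rr,np.linalg.norm(rr-fr),np.arctan2(*(rr-fr)[1::-1]))
print("knob top wrist",W(201,257,.121), "depth",depthpt(w,80+201/2.4,257/2.4))
# scene: corners
fr2=S(383,622,.048); rr2=S(648,450,.048); fl2=S(72,405,.048)
print("scene fr rr fl",fr2,rr2,fl2,np.linalg.norm(rr2-fr2),np.linalg.norm(fl2-fr2))
print("angles",np.arctan2(*(rr2-fr2)[1::-1]),np.arctan2(*(fl2-fr2)[1::-1])-np.pi/2)
print("knob top scene",S(422,407,.121),depthpt(s,270+422/4,130+407/4))
C=cloud(s)
m=(abs(C[...,2]-.072)<.004)&(C[...,0]>.4)&(C[...,0]<.9)&(abs(C[...,1])<.3)
P=C[m][:,:2]; print(len(P),P.min(0),P.max(0))
(c,r)=cv2.minEnclosingCircle(P.astype(np.float32)); print(c,r)
for th in [np.arctan2(*(rr-fr)[1::-1]),np.arctan2(*(rr2-fr2)[1::-1])]:
  R=np.array([[np.cos(th),-np.sin(th)],[np.sin(th),np.cos(th)]])
  for f in (fr,fr2): o=f[:2]-R@[-.112,-.113]; print("origin",o, "knob",o+R@(.101*np.array([np.cos(np.radians(235)),np.sin(np.radians(235))])),"load nest",o+R@(.052*np.array([np.cos(np.radians(215)),np.sin(np.radians(215))])))
cv2.imwrite("pics/m.png",(m*255).astype(np.uint8))
```

```text
wrist corners [ 0.36112319 -0.31230375  0.048     ] [ 0.56194135 -0.38208198  0.048     ] 0.21259570831248617 -0.334418892275555
knob top wrist [ 0.41306833 -0.304357    0.121     ] depth [ 0.4132107  -0.30447079  0.12139547]
scene fr rr fl [ 0.33642089 -0.32098163  0.048     ] [ 0.5373988  -0.38870122  0.048     ] [ 0.42414575 -0.08705842  0.048     ] 0.21208031602167993 0.24983137940577188
angles -0.32500238364376416 -0.35878438315946326
knob top scene [ 0.41236963 -0.30433044  0.121     ] [ 0.40906537 -0.30561324  0.12328325]
2009 [ 0.40057577 -0.29997449] [0.88890328 0.29975815]
(0.6065471172332764, -0.008397743105888367) 0.3554106056690216
origin [ 0.50400742 -0.24232449] knob [ 0.42213042 -0.30146126] load nest [ 0.45398178 -0.2565173 ]
origin [ 0.47930512 -0.25100237] knob [ 0.39742813 -0.31013914] load nest [ 0.42927949 -0.26519518]
origin [ 0.50334213 -0.24098214] knob [ 0.42202562 -0.30088728] load nest [ 0.45345236 -0.25564539]
origin [ 0.47863984 -0.24966002] knob [ 0.39732332 -0.30956515] load nest [ 0.42875006 -0.26432326]
```

Run:
```python
from h import *
from scipy.optimize import least_squares
w=dict(np.load("/tmp/w0.npz")); s=dict(np.load("/tmp/s0.npz"))
for d in (s,w):
  C=cloud(d); print("cam",-d["R"].T@d["t"])
  for z0,rr in ((.072,.0905),(.058,.1085)):
    m=(abs(C[...,2]-z0)<.003)&(C[...,0]>.36)&(C[...,0]<.65)&(C[...,1]>-.4)&(C[...,1]<-.1)
    P=C[m][:,:2]; h=cv2.convexHull(P.astype(np.float32))[:,0]
    g=least_squares(lambda c:np.hypot(*(h-c).T)-rr,[.49,-.245],loss="soft_l1",f_scale=.002)
    print(z0,len(P),g.x,np.round(1e3*g.fun[:40],1))
  m=(abs(C[...,2]-.048)<.003)&(C[...,0]>.3)&(C[...,0]<.7)&(C[...,1]>-.42)&(C[...,1]<-.05)
  r=cv2.minAreaRect(C[m][:,:2].astype(np.float32)); print(r)
```

```text
cam [-0.2565485  -0.56402242  0.58322389]
0.072 1798 [ 0.49242257 -0.24320597] [ 1.5  1.  -0.2 44.9 -0.7 -1.3 -0.4 -0.2 -1.2 -0.8 -0.1 24.8 27.  27.1
 24.9 -0.4 -0.9 -1.2 -0.8 -0.8 -0.9 -0.5 -0.9  0.3  1.   1.4]
0.058 1089 [ 0.45202749 -0.28905799] [ 30.2  83.2  80.1  38.6  26.5  16.3  13.1  10.5   5.6   1.3  -4.5 -15.1
   6.9  10.5  14.4  15.3  14.1   7.5   5.1  -2.1   2.   10.2  22.7]
((0.5153492093086243, -0.24386340379714966), (0.32703155279159546, 0.3138555884361267), 87.63532257080078)
cam [ 0.50387617 -0.37694025  0.37324568]
0.072 13859 [ 0.49456733 -0.24496369] [ -0.5  -1.5 -73.5 -14.5  -3.2  -1.   -0.6  -0.6  -0.6  -0.4  -0.6  -0.8
  26.4  26.7  26.9  25.9  -0.7  -0.3  -0.5  -0.7  -0.6  -0.4  -0.4  -0.6
  -0.6  -0.3  -0.5  -0.6  -0.5  -0.5]
0.058 6140 [ 0.45406404 -0.29811051] [  4.1   4.    3.6  -0.2  17.2  18.7  18.8  17.9  10.2   4.   -1.3  -8.8
 -12.1 -20.1 -23.6  -1.    2.6   6.5   7.5   8.4   2.1  -0.9  -2.6  -6.4
  -4.5  -2.4   2.8]
((0.4566004276275635, -0.34670889377593994), (0.1348368376493454, 0.2215776890516281), 66.4369125366211)
```

```bash
python3 - <<'E'
from h import *
d=snap("top");C=cloud(d)
m=(C[...,2]>.1)&(C[...,2]<.5)&(np.hypot(C[...,0]-.4,C[...,1]+.33)<.25)
v,u=np.nonzero(m)
import collections
b=collections.Counter(map(tuple,np.round(C[m]*20).astype(int)))
print([(tuple(np.array(k)/20),n) for k,n in b.items() if n>40])
E
python3 -m creep '{"claw":[6,6,6,6,6,6,6,6,6,6,6,6],"dp":[[0.5,-1,0],[1,-2,0],[1.5,-3,0],[2.1,-4,0],[2.7,-5,0],[3.3,-6,0],[3.9,-7,0],[4.5,-8,0],[5.1,-9,0],[5.7,-10,0],[6.3,-11,0],[6.7,-11.6,0]],"roll":[-0.14,-0.28,-0.42,-0.56,-0.7,-0.84,-0.98,-1.12,-1.26,-1.4,-1.54,-1.68]}' 40
```

```text
[((np.float64(0.65), np.float64(-0.35), np.float64(0.25)), 44), ((np.float64(0.45), np.float64(-0.4), np.float64(0.5)), 192), ((np.float64(0.45), np.float64(-0.4), np.float64(0.45)), 213), ((np.float64(0.5), np.float64(-0.2), np.float64(0.25)), 316), ((np.float64(0.5), np.float64(-0.2), np.float64(0.2)), 44), ((np.float64(0.5), np.float64(-0.2), np.float64(0.1)), 52), ((np.float64(0.4), np.float64(-0.4), np.float64(0.5)), 74), ((np.float64(0.4), np.float64(-0.4), np.float64(0.45)), 69), ((np.float64(0.4), np.float64(-0.45), np.float64(0.45)), 83)]
t: 1.5
tcp_pos: [0.4129, -0.3036, 0.2503]
tool_rot: [0.32, 0.948, 0.0, -0.0]
force: [-0.1, 0.1, -0.3]
finger_gap: 0.704
```

```bash
python3 -m creep '{"claw":[6,6,6,6,6,6,6,6],"dp":[[0,0,0],[0,0,0],[0,0,0],[0,0,0],[0,0,0],[0,0,0],[0,0,0],[0,0,0]],"roll":[-0.14,-0.28,-0.42,-0.56,-0.7,-0.84,-0.94,-0.94]}'
python3 - <<'E'
from h import *
s=manip.sense(); print(s["q"])
d=snap("top");crop(d,280,20,480,220,3,"t2.png");C=cloud(d); np.savez("/tmp/t2.npz",**d)
w=snap("wrist"); cv2.imwrite("pics/w2.png",w["image"][:,:,::-1]);np.savez("/tmp/w2.npz",**w)
m=(C[...,2]>.02)&(C[...,2]<.5)&(C[...,0]>.55)&(C[...,1]>-.5)&(C[...,1]<-.15)
P=C[m]
for lo in np.arange(0.02,.4,.05):
  q=P[(P[:,2]>=lo)&(P[:,2]<lo+.05)]
  if len(q)>10: print(lo,len(q),np.percentile(q,2,axis=0),np.percentile(q,98,axis=0))
S=cloud(snap("scene"))
P=S[(S[...,2]>.02)&(S[...,0]>.55)&(S[...,0]<.85)&(S[...,1]>-.5)&(S[...,1]<-.25)]
for lo in np.arange(0.02,.4,.05):
  q=P[(P[:,2]>=lo)&(P[:,2]<lo+.05)]
  if len(q)>10: print(lo,len(q),np.percentile(q,2,axis=0),np.percentile(q,98,axis=0))
E
```

```text
t: 2.3
tcp_pos: [0.4133, -0.3045, 0.2504]
tool_rot: [-0.141, 0.99, -0.0, 0.0]
force: [-0.1, 0.2, -0.9]
finger_gap: 0.7
[-8.53005028e-01  3.77889004e-01  1.70943545e+00 -2.42455880e-05
  1.05420878e+00 -2.70679444e+00]
0.02 2448 [ 0.57572058 -0.47767377  0.02032957] [ 0.87632573 -0.15268424  0.06858868]
0.07 861 [ 0.55439103 -0.4971223   0.0702172 ] [ 0.86303602 -0.21934369  0.1195172 ]
0.12000000000000001 1732 [ 0.64259225 -0.49906575  0.12075466] [ 0.85154706 -0.29161086  0.16267375]
0.17 286 [ 0.65461436 -0.41755546  0.17071905] [ 0.77384633 -0.28310982  0.21900843]
0.22 2650 [ 0.64300748 -0.42663128  0.22925391] [ 0.77697369 -0.27286095  0.26910543]
0.27 706 [ 0.65887928 -0.41543185  0.27051808] [ 0.77943293 -0.28814865  0.31940621]
0.32000000000000006 67 [ 0.69715423 -0.36900844  0.32003817] [ 0.72370333 -0.34407245  0.32292707]
0.02 1270 [ 0.55324663 -0.49563168  0.02020071] [ 0.76171135 -0.29013711  0.06714802]
0.07 1030 [ 0.55554985 -0.4979227   0.07164714] [ 0.77075652 -0.25785851  0.11955374]
0.12000000000000001 1470 [ 0.63873408 -0.49843559  0.12096357] [ 0.80545214 -0.29410082  0.16764061]
0.17 629 [ 0.65271098 -0.42010303  0.1709204 ] [ 0.76960453 -0.29584548  0.21903872]
0.22 1524 [ 0.63760662 -0.43198666  0.22475525] [ 0.77335951 -0.27257729  0.26959053]
0.27 590 [ 0.65681058 -0.41770716  0.27029687] [ 0.76618353 -0.28890495  0.31842185]
0.32000000000000006 44 [ 0.69366297 -0.36861364  0.3200738 ] [ 0.72235294 -0.34321705  0.32202873]
```

View pics/t2.png

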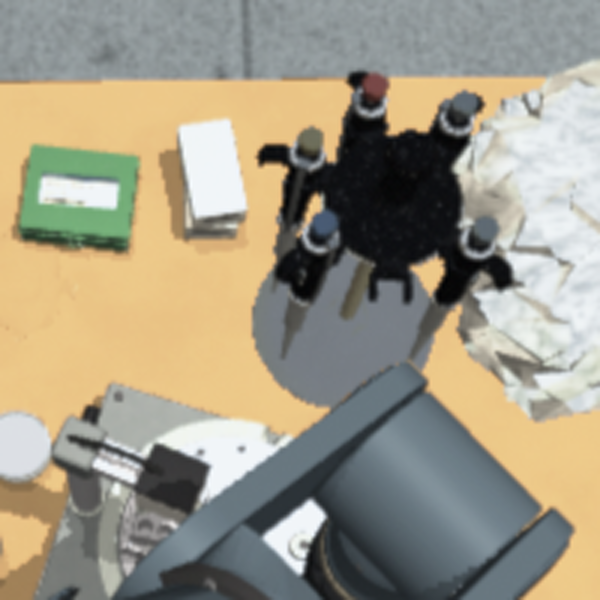

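View pics/w2.png

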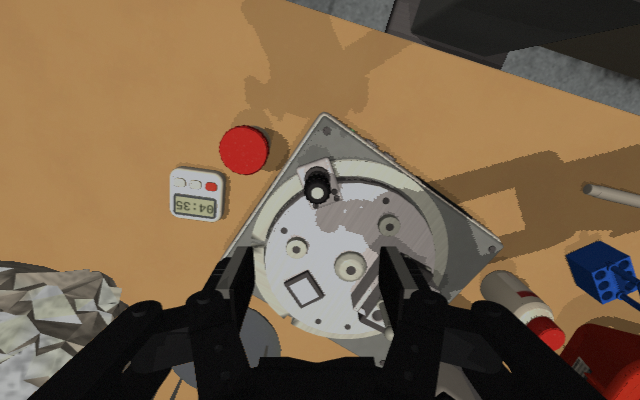

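Run:
```python
from h import *
d=dict(np.load("/tmp/t2.npz"));C=cloud(d)
k=np.array([.586,-.285])
P=C[(C[...,2]>.1)&(C[...,2]<.36)&(C[...,0]>.6)&(C[...,1]<-.2)&(C[...,1]>-.45)]
e=P[:,:2]-k; a=np.radians(16.4)
x=e@[np.cos(a),np.sin(a)]; y=e@[-np.sin(a),np.cos(a)]
for lo in (.1,.15,.2,.25,.3):
  m=(P[:,2]>=lo)&(P[:,2]<lo+.05); r=np.hypot(x,y)[m]
  i=np.argsort(r)[:400:40]; print(lo); print(np.round(np.c_[x[m][i],y[m][i],P[m][i][:,2],r[i]],3))
w=dict(np.load("/tmp/w2.npz")); print(depthpt(w,317,192),onz(w,317,193,.121), proj(w,[.413,-.3044,.121]), proj(w,[.4935,-.2443,.072]))
Cw=cloud(w)
from scipy.optimize import least_squares
m=(abs(Cw[...,2]-.072)<.003)&(Cw[...,0]>.36)&(Cw[...,0]<.65)&(Cw[...,1]>-.4)&(Cw[...,1]<-.1)
h=cv2.convexHull(Cw[m][:,:2].astype(np.float32))[:,0]
g=least_squares(lambda c:np.hypot(*(h-c).T)-.0905,[.49,-.245],loss="soft_l1",f_scale=.002);print(g.x,np.round(1e3*g.fun,1))
crop(w,230,100,460,350,2.4,"w3.png")
```

```text
0.1
[[ 0.07  -0.034  0.109  0.078]
 [ 0.077 -0.031  0.139  0.083]
 [ 0.091 -0.104  0.136  0.138]
 [ 0.042 -0.136  0.133  0.143]
 [ 0.138 -0.044  0.104  0.145]
 [ 0.06  -0.188  0.119  0.197]
 [ 0.139 -0.209  0.13   0.251]
 [ 0.161 -0.219  0.131  0.272]]
0.15
[[ 0.067 -0.035  0.179  0.075]
 [ 0.072 -0.032  0.15   0.079]
 [ 0.131 -0.043  0.187  0.138]
 [ 0.13  -0.052  0.168  0.14 ]
 [ 0.136 -0.039  0.194  0.142]
 [ 0.031 -0.143  0.174  0.146]]
0.2
[[ 0.06  -0.01   0.245  0.061]
 [ 0.064 -0.041  0.228  0.076]
 [ 0.071 -0.032  0.212  0.078]
 [ 0.068 -0.052  0.242  0.086]
 [ 0.059 -0.072  0.243  0.093]
 [ 0.071 -0.063  0.249  0.095]
 [ 0.068 -0.071  0.25   0.099]
 [ 0.054 -0.087  0.248  0.103]
 [ 0.09  -0.063  0.25   0.11 ]
 [ 0.104 -0.065  0.25   0.123]]
0.25
[[ 0.059 -0.014  0.25   0.061]
 [ 0.069 -0.016  0.258  0.071]
 [ 0.073 -0.017  0.258  0.076]
 [ 0.065 -0.045  0.264  0.079]
 [ 0.071 -0.039  0.288  0.081]
 [ 0.078 -0.036  0.268  0.085]
 [ 0.087 -0.029  0.254  0.091]
 [ 0.064 -0.076  0.251  0.099]
 [ 0.076 -0.073  0.253  0.105]
 [ 0.065 -0.088  0.252  0.109]]
0.3
[[ 0.084 -0.092  0.308  0.125]
 [ 0.093 -0.09   0.314  0.13 ]
 [ 0.087 -0.102  0.319  0.134]
 [ 0.104 -0.091  0.318  0.138]
 [ 0.109 -0.093  0.317  0.143]
 [ 0.107 -0.102  0.32   0.148]
 [ 0.106 -0.111  0.32   0.154]]
[ 0.41231952 -0.30416591  0.12072611] [ 0.41306539 -0.30395092  0.121     ] [316.4975468  192.78270072] [349.94006708 263.87354289]
[ 0.49210018 -0.2466219 ] [ 1.9  1.9  1.7  2.3  2.5  1.1  1.2  1.   1.   1.1 -0.1  0.1 -0.5 -0.5
 -0.8 -1.2 -1.1 -1.1 -1.6 -1.8 -1.8 -1.8 23.9 24.3 23.7 23.7 23.9 23.9
 23.9 23.6 22.1 -2.4 -2.5 -2.5 -1.8 -1.4 -1.  -0.9 -0.5 -0.6 -0.4  0.
  0.1  0.6  0.9  1.3  1.4]
```

View pics/w3.png

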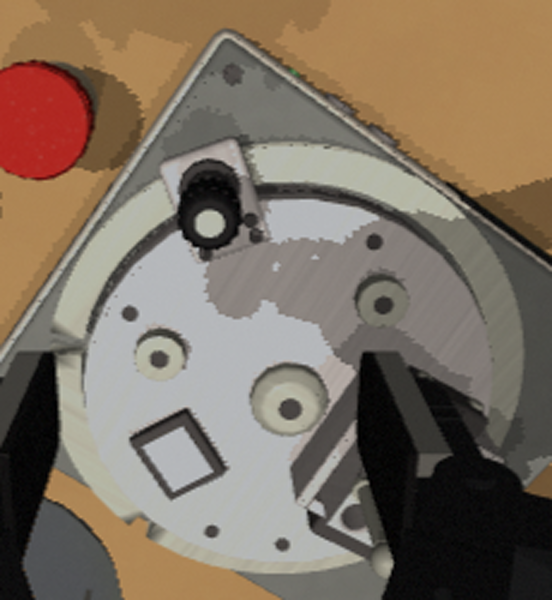

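Run:
```python
from h import *
w=dict(np.load("/tmp/w2.npz"))
print(w["z_map"][265:275:3,345:356:3])
print("hub",depthpt(w,350,270),depthpt(w,350,260),depthpt(w,340,266),depthpt(w,362,266))
f=lambda u,v:(230+u/2.4,100+v/2.4)
a=np.radians([276.4,336.4])
for (c) in ([.4935,-.2443],[.4921,-.2466]):
  for t in a: print(c,(proj(w,[c[0]+.101*np.cos(t),c[1]+.101*np.sin(t),.058])-[230,100])*2.4)
# mask of turntable top, depth
C=cloud(w); m=(abs(C[...,2]-.072)<.004)&(np.hypot(C[...,0]-.493,C[...,1]+.245)<.096)
m=m.astype(np.uint8); im=w["image"][:,:,::-1].copy(); im[m>0]=(0,255,0); 
cv2.imwrite("pics/w4.png",cv2.resize(im[100:350,230:460],None,fx=2.4,fy=2.4))
# ring outer/inner height layers along radial lines
for ang in range(90,450,20):
  t=np.radians(ang); row=[]
  for r in np.arange(.080,.100,.001):
    u,v=proj(w,[.4935+r*np.cos(t),-.2443+r*np.sin(t),.072]); 
    row.append(depthpt(w,u,v)[2] if 0<=u<640 and 0<=v<400 else 0)
  row=np.array(row); k=np.where(row<.068)[0]; print(ang,80+k[0] if len(k) else None,np.round(row[[0,5]],3))
```

```text
[[0.3293627  0.32830662 0.32899752 0.3291843 ]
 [0.32955068 0.32991666 0.32917526 0.32916927]
 [0.33061782 0.33029872 0.3292721  0.32976827]
 [0.33159092 0.33130503 0.33144012 0.3319955 ]]
hub [ 0.49420052 -0.24523017  0.08360251] [ 0.48362817 -0.2485768   0.08289007] [ 0.49333348 -0.25611761  0.08227   ] [ 0.48674546 -0.23470859  0.08296116]
[0.4935, -0.2443] [ 65.06469903 344.09800946]
[0.4935, -0.2443] [147.76247131 519.94099693]
[0.4921, -0.2466] [ 60.76744734 340.10425171]
[0.4921, -0.2466] [143.92970206 516.5386712 ]
90 99 [0.263 0.263]
110 89 [0.071 0.072]
130 90 [0.072 0.072]
150 90 [0.072 0.071]
170 91 [0.073 0.072]
190 91 [0.072 0.073]
210 None [0.077 0.073]
230 91 [0.071 0.071]
250 90 [0.072 0.071]
270 91 [0.071 0.072]
290 90 [0.073 0.073]
310 90 [0.071 0.072]
330 91 [0.071 0.071]
350 91 [0.072 0.071]
370 91 [0.073 0.073]
390 90 [0.073 0.073]
410 None [0.139 0.264]
430 None [0.276 0.284]
```

View pics/w4.png

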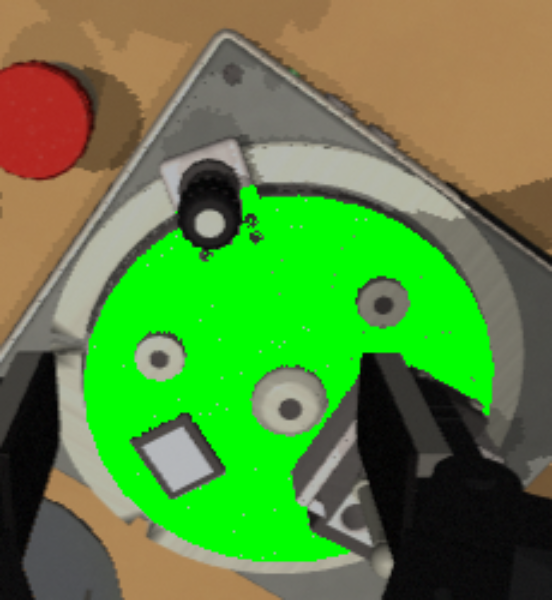

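```bash
python3 -m creep '{"claw":[5.5,5.5,5.5,5.5,5.5,5.5,5.5,5.5,5.5,5.5],"dp":[[0,0,1],[0,0,3],[0,0,5],[0,0,7],[0,0,9],[0,0,11],[0,0,12.5],[0,0,13.5],[0,0,14.1],[0,0,14.1]],"roll":[0,0,0,0,0,0,0,0,0,0]}'
python3 - <<'E'
from h import *
w=snap("wrist"); cv2.imwrite("pics/w5.png",w["image"][:,:,::-1])
print(manip.sense()["force"])
E
```

```text
t: 3.45
tcp_pos: [0.413, -0.3043, 0.1086]
tool_rot: [-0.141, 0.99, 0.001, -0.0]
force: [0.6, 0.3, -1.3]
finger_gap: 0.645
[-0.94271882 -0.76362449  0.38961078]
```

View pics/w5.png

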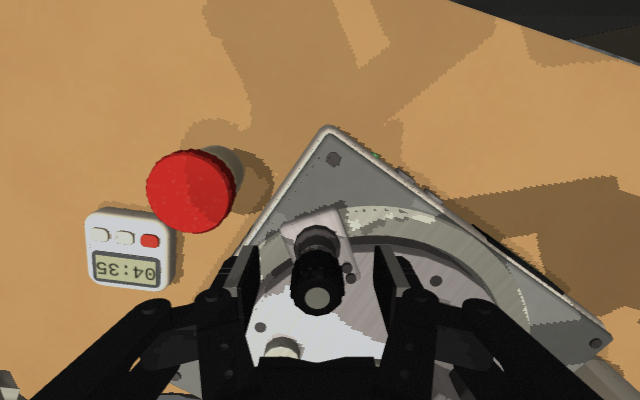

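The knob (317, 270) sits between the jaws, centred. Close on it.

```bash
python3 -m creep '{"claw":[1.8,1.8,1.8,1.8,1.8,1.8,1.8,1.8],"dp":[[0,0,0],[0,0,0],[0,0,0],[0,0,0],[0,0,0],[0,0,0],[0,0,0],[0,0,0]],"roll":[0,0,0,0,0,0,0,0]}' 40; python3 -m creep '{"claw":[1.8,1.8,1.8,1.8,1.8,1.8,1.8],"dp":[[0,0,-0.3],[0,0,-0.6],[0,0,-0.9],[0,0,-1.15],[0,0,-1.15],[0,0,-1.15],[0,0,-1.15]],"roll":[0,0,0,0,0,0,0]}' 40
```

```text
t: 4.3
tcp_pos: [0.4138, -0.3049, 0.1101]
tool_rot: [-0.141, 0.99, -0.001, 0.001]
force: [0.4, 0.9, 6.0]
finger_gap: 0.239
t: 5.0
tcp_pos: [0.413, -0.304, 0.1204]
tool_rot: [-0.141, 0.99, 0.001, -0.0]
force: [1.3, 1.6, -10.3]
finger_gap: 0.241
```

Run:
```python
import numpy as np
x=np.array([-.9593,-.2823]);y=np.array([-.2823,.9593]);c=10.1
p=lambda a:c*np.array([np.cos(np.radians(a)),np.sin(np.radians(a))])
for a0 in (216.4,256.4,296.4):
  print([[round(float((p(a0+40/11*k)-p(a0))@x),2),round(float((p(a0+40/11*k)-p(a0))@y),2),0] for k in range(1,12)])
```

```text
[[-0.24, -0.59, 0], [-0.51, -1.17, 0], [-0.83, -1.73, 0], [-1.17, -2.27, 0], [-1.55, -2.79, 0], [-1.96, -3.28, 0], [-2.41, -3.74, 0], [-2.88, -4.18, 0], [-3.37, -4.58, 0], [-3.9, -4.95, 0], [-4.44, -5.29, 0]]
[[-0.56, -0.3, 0], [-1.15, -0.57, 0], [-1.75, -0.8, 0], [-2.36, -0.99, 0], [-2.98, -1.14, 0], [-3.61, -1.25, 0], [-4.25, -1.32, 0], [-4.89, -1.35, 0], [-5.53, -1.34, 0], [-6.17, -1.29, 0], [-6.8, -1.2, 0]]
[[-0.63, 0.13, 0], [-1.25, 0.3, 0], [-1.85, 0.51, 0], [-2.44, 0.76, 0], [-3.02, 1.04, 0], [-3.57, 1.36, 0], [-4.1, 1.72, 0], [-4.61, 2.11, 0], [-5.1, 2.53, 0], [-5.56, 2.98, 0], [-5.98, 3.45, 0]]
```

```bash
python3 -m creep '{"claw":[1.8,1.8,1.8,1.8,1.8,1.8,1.8,1.8,1.8,1.8,1.8,1.8],"dp":[[-0.24,-0.59,0],[-0.51,-1.17,0],[-0.83,-1.73,0],[-1.17,-2.27,0],[-1.55,-2.79,0],[-1.96,-3.28,0],[-2.41,-3.74,0],[-2.88,-4.18,0],[-3.37,-4.58,0],[-3.9,-4.95,0],[-4.44,-5.29,0],[-4.44,-5.29,0]],"roll":[0,0,0,0,0,0,0,0,0,0,0,0]}' 40
python3 - <<'E'
from h import *
s=manip.sense();print(s["force"],s["q"][5],np.hypot(*(s["tcp_pos"][:2]-np.array([.4935,-.2443]))),np.degrees(np.arctan2(*(s["tcp_pos"][:2]-np.array([.4935,-.2443]))[::-1]))%360)
w=snap("wrist"); cv2.imwrite("pics/w6.png",w["image"][:,:,::-1])
d=snap("scene"); crop(d,270,130,450,310,4,"s6.png")
E
```

```text
t: 6.2
tcp_pos: [0.4719, -0.3432, 0.1208]
tool_rot: [-0.141, 0.99, -0.0, 0.001]
force: [0.8, 3.6, -9.9]
finger_gap: 0.235
[ 0.77763462  3.6130595  -9.92089201] -2.6751968589051387 0.1011913752869341 257.6820668446029
```

View pics/w6.png

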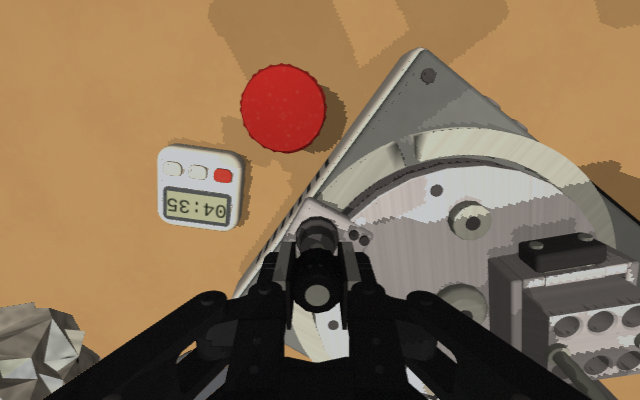

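View pics/s6.png

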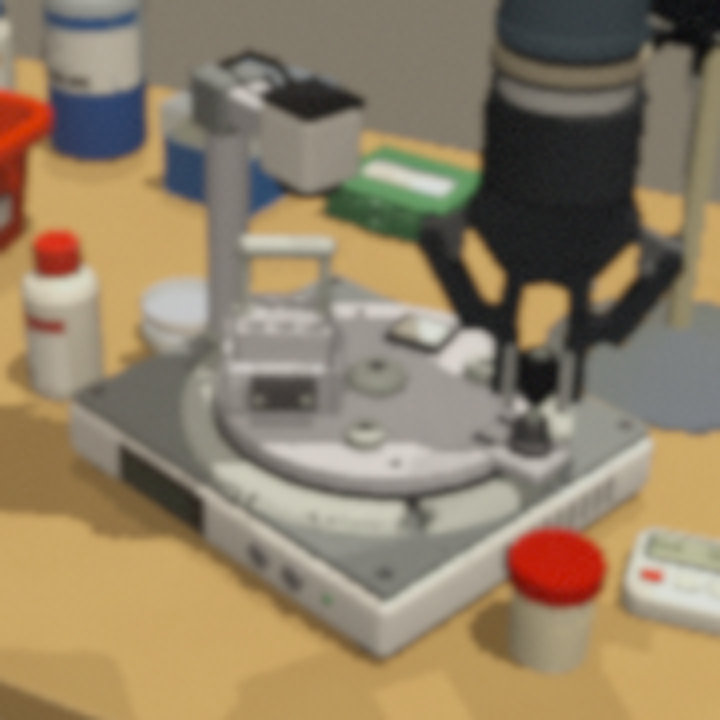

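```bash
python3 -m creep '{"claw":[1.8,1.8,1.8,1.8,1.8,1.8,1.8,1.8,1.8,1.8,1.8],"dp":[[-0.56,-0.3,0],[-1.15,-0.57,0],[-1.75,-0.8,0],[-2.36,-0.99,0],[-2.98,-1.14,0],[-3.61,-1.25,0],[-4.25,-1.32,0],[-4.89,-1.35,0],[-5.53,-1.34,0],[-6.17,-1.29,0],[-6.8,-1.2,0]],"roll":[0,0,0,0,0,0,0,0,0,0,0]}' 40; python3 -m creep '{"claw":[1.8,1.8,1.8,1.8,1.8,1.8,1.8,1.8,1.8,1.8,1.8,1.8],"dp":[[-0.63,0.13,0],[-1.25,0.3,0],[-1.85,0.51,0],[-2.44,0.76,0],[-3.02,1.04,0],[-3.57,1.36,0],[-4.1,1.72,0],[-4.61,2.11,0],[-5.1,2.53,0],[-5.56,2.98,0],[-5.98,3.45,0],[-5.98,3.45,0]],"roll":[0,0,0,0,0,0,0,0,0,0,0,0]}' 40;  python3 - <<'E'
from h import *
for _ in range(3):
  w=snap("wrist")
  s=manip.sense();e=s["tcp_pos"][:2]-np.array([.4935,-.2443]);print(s["tcp_pos"],s["force"],s["q"][5],np.hypot(*e),np.degrees(np.arctan2(e[1],e[0]))%360)
cv2.imwrite("pics/w7.png",w["image"][:,:,::-1]); np.savez("/tmp/w7.npz",**w)
d=snap("scene"); crop(d,270,130,450,310,4,"s7.png"); np.savez("/tmp/s7.npz",**d)
E
```

```text
t: 7.4
tcp_pos: [0.5397, -0.3353, 0.1208]
tool_rot: [-0.141, 0.99, -0.0, -0.0]
force: [-1.8, 1.9, -10.0]
finger_gap: 0.241
t: 8.6
tcp_pos: [0.5878, -0.2845, 0.1209]
tool_rot: [-0.141, 0.99, 0.0, 0.0]
force: [-1.8, 1.5, -9.8]
finger_gap: 0.234
[ 0.58763164 -0.28482169  0.12086231] [-2.38266693  1.0372248  -9.40749052] -2.4775693693212184 0.10248303666653148 336.70913955886715
[ 0.58750132 -0.28513678  0.12085775] [ -0.44556552   1.0334427  -10.30142543] -2.4776162942538456 0.10248848982889171 336.51853603493254
[ 0.58739878 -0.28539624  0.12088051] [ -1.58365635   2.0411579  -10.61216252] -2.4775856621344463 0.1024982071213219 336.3626746097993
```

View pics/w7.png

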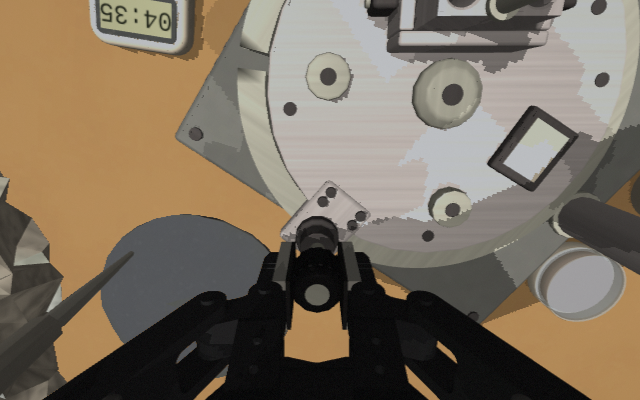

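View pics/s7.png

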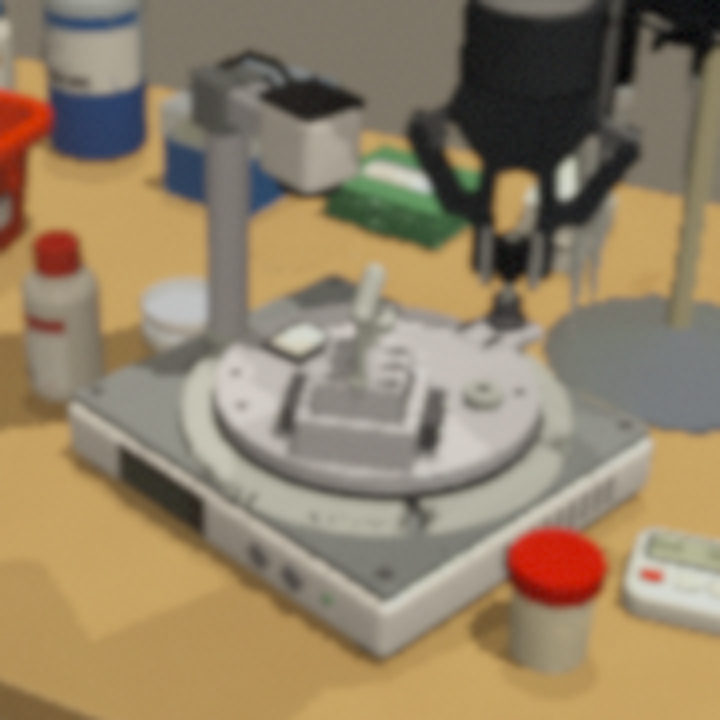

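```bash
python3 -m creep '{"claw":[1.8,1.8,1.8,1.8,1.8,1.8],"dp":[[0,0,0.2],[0,0,0.4],[0,0,0.6],[0,0,0.8],[0,0,1.0],[0,0,1.0]],"roll":[0,0,0,0,0,0]}' 40;  python3 - <<'E'
from h import *
for _ in range(2):
  w=snap("wrist")
  s=manip.sense();e=s["tcp_pos"][:2]-np.array([.4935,-.2443]);print(s["tcp_pos"],s["force"],np.hypot(*e),np.degrees(np.arctan2(e[1],e[0]))%360)
E
```

```text
t: 9.4
tcp_pos: [0.5872, -0.2858, 0.1107]
tool_rot: [-0.141, 0.99, -0.0, 0.0]
force: [-1.7, 0.2, -7.2]
finger_gap: 0.239
[ 0.58721167 -0.28582049  0.11087995] [-1.83520626  0.71832624 -8.08766549] 0.10249794038140898 336.103477763185
[ 0.58723345 -0.28581376  0.1109633 ] [-2.19635589  0.49009813 -7.26724744] 0.10251513370069927 336.1118504275115
```

```bash
python3 -m creep '{"claw":[1.8,1.8,1.8,5.5,5.5,5.5,5.5],"dp":[[0,0,0.1],[0,0,0.15],[0,0,0.15],[0,0,0.15],[0,0,0.15],[0,0,0.15],[0,0,0.15]],"roll":[0,0,0,0,0,0,0]}' 40;  python3 - <<'E'
from h import *
w=snap("wrist");np.savez("/tmp/w8.npz",**w)
s=manip.sense();print(s["tcp_pos"],s["force"],s["finger_gap"])
cv2.imwrite("pics/w8.png",w["image"][:,:,::-1])
d=snap("scene"); crop(d,270,130,450,310,4,"s8.png"); np.savez("/tmp/s8.npz",**d)
E
```

```text
t: 10.2
tcp_pos: [0.5878, -0.2862, 0.1099]
tool_rot: [-0.141, 0.99, -0.001, 0.001]
force: [-0.7, 0.4, -0.4]
finger_gap: 0.64
[ 0.58765673 -0.28598723  0.10974005] [ 1.57596355 -0.91594448  0.57291416] 0.6415656707849008
```

View pics/w8.png

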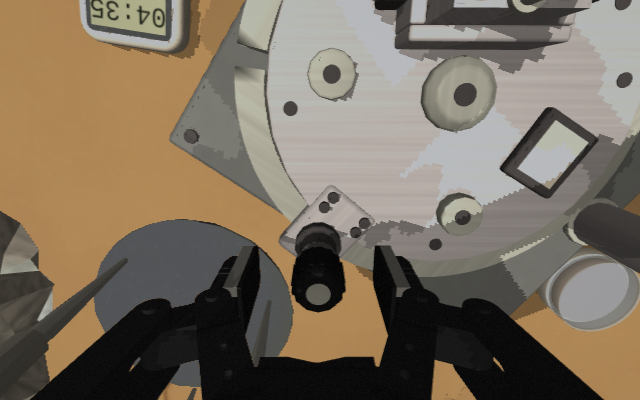

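View pics/s8.png

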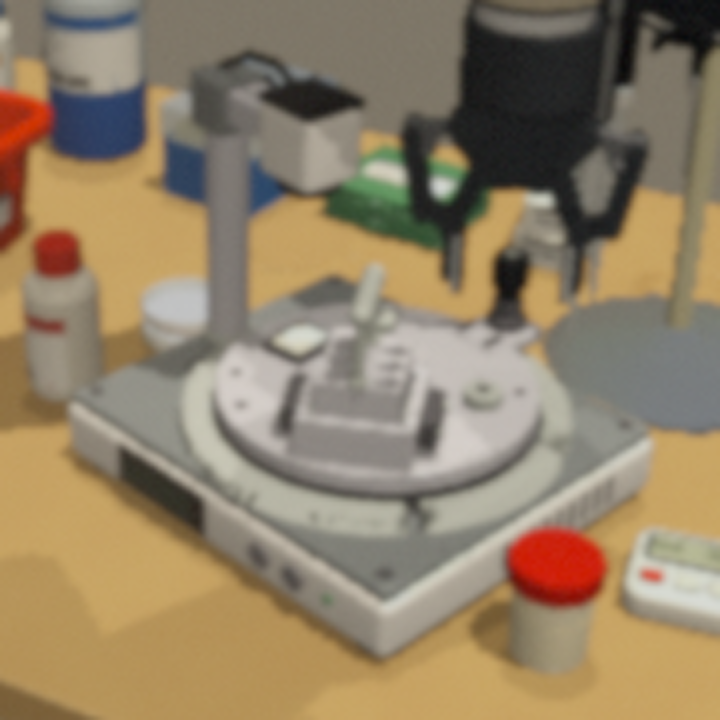

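Run:
```python
from h import *
w=dict(np.load("/tmp/w8.npz"))
print([np.round(depthpt(w,317+i,293+j),4) for i,j in((0,0),(3,0),(-3,2),(0,4))], np.round(onz(w,317,293,.121),4))
C=cloud(w); k=np.array([.586,-.2847])
m=(np.hypot(*(C[...,:2]-k).transpose(2,0,1))<.014)&(C[...,2]>.1);print(m.sum(),np.percentile(C[m][:,2],[50,80,90,95,99]))
s=dict(np.load("/tmp/s8.npz")); S=cloud(s)
b=S[(S[...,2]>.135)&(S[...,2]<.17)&(S[...,0]>.38)&(S[...,0]<.5)&(S[...,1]>-.32)&(S[...,1]<-.2)]
print(len(b),b.mean(0),b.min(0),b.max(0))
u,v=proj(s,[.4436,-.259,.156]); print((u-270)*4,(v-130)*4)
for x in(-.018,.018):
  u,v=proj(s,[.4436+x*.9593,-.259+x*.2823,.156]); print((u-270)*4,(v-130)*4)
```

```text
[array([ 0.5864, -0.2863,  0.1209]), array([ 0.5859, -0.2852,  0.1213]), array([ 0.5873, -0.2873,  0.1214]), array([ 0.5874, -0.2861,  0.1222])] [ 0.5864 -0.2863  0.121 ]
5919 [0.16451136 0.17309423 0.17524402 0.17624723 0.17714612]
116 [ 0.43540811 -0.26009892  0.15687599] [ 0.41693251 -0.26874264  0.13619593] [ 0.46843428 -0.24724828  0.16454091]
367.3498565352486 296.07004419855946
362.0913711368105 313.36790280352136
372.42687139422424 279.36913537946543
```

```bash
python3 -m creep '{"claw":[6,6,6,6,6,6,6,6,6],"dp":[[0,0,-1],[0,0,-3],[0,0,-5],[0,0,-7],[0,0,-9],[0,0,-11],[0,0,-13],[0,0,-15],[0,0,-17]],"roll":[0,0,0,0,0,0,0,0,0]}' 40; python3 -m creep '{"claw":[4.5,4.5,4.5,4.5,4.5,4.5,4.5,4.5,4.5],"dp":[[1,0.5,0],[3,1.5,0],[5,2.5,0],[7,3.5,0],[9,4.5,0],[11,5.5,0],[12.4,6.2,0],[13.4,6.6,0],[13.4,6.6,0]],"roll":[0,0,0,0,0,0,0,0,0]}' 40
python3 - <<'E'
from h import *
w=snap("wrist");np.savez("/tmp/w9.npz",**w)
s=manip.sense();print(s["tcp_pos"],s["force"],s["q"])
cv2.imwrite("pics/w9.png",w["image"][:,:,::-1])
print(proj(w,[.4436,-.259,.162]),[proj(w,[.4436+x*.9593,-.259+x*.2823,.162]) for x in (-.018,.018)])
E
```

```text
t: 11.2
tcp_pos: [0.5871, -0.2856, 0.281]
tool_rot: [-0.141, 0.99, -0.0, 0.0]
force: [0.2, -1.0, -0.1]
finger_gap: 0.707
t: 12.1
tcp_pos: [0.4382, -0.2589, 0.2789]
tool_rot: [-0.141, 0.99, 0.001, -0.001]
force: [0.2, 0.2, 0.2]
finger_gap: 0.529
[ 0.4394396  -0.25956711  0.2791839 ] [ 1.03512963  0.17168268 -0.34946757] [-7.52851164e-01  3.36867711e-01  1.68112866e+00  1.49585496e-04
  1.12374998e+00 -2.60612027e+00]
[314.03878897 204.10705539] [array([313.89314612, 182.14532829]), array([314.17828411, 225.14175782])]
```

View pics/w9.png

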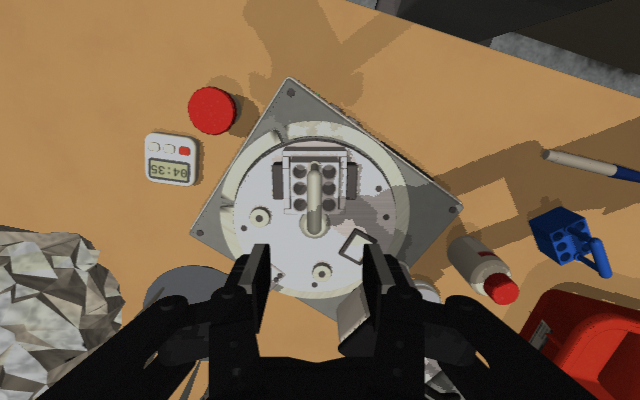

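```bash
python3 -m creep '{"claw":[4.5,4.5,4.5,4.5,4.5,4.5,4.5,4.5,4.5],"dp":[[0,0,1],[0,0,3],[0,0,5],[0,0,7],[0,0,9],[0,0,10.5],[0,0,11.7],[0,0,12.3],[0,0,12.3]],"roll":[0,0,0,0,0,0,0,0,0]}' 40
python3 - <<'E'
from h import *
w=snap("wrist");np.savez("/tmp/w10.npz",**w)
s=manip.sense();print(s["tcp_pos"],s["force"])
cv2.imwrite("pics/w10.png",w["image"][:,:,::-1])
E
```

```text
t: 13.05
tcp_pos: [0.44, -0.2594, 0.1553]
tool_rot: [-0.141, 0.99, 0.001, -0.001]
force: [0.1, -0.0, -0.3]
finger_gap: 0.526
[ 0.44024248 -0.2597594   0.15601391] [ 0.20913342 -0.11385771 -0.15051873]
```

View pics/w10.png

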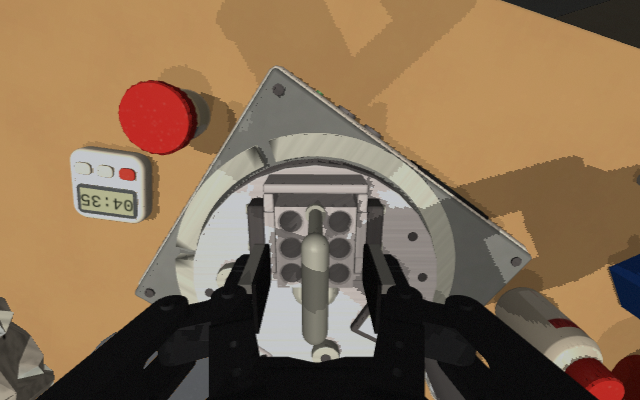

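```bash
python3 -m creep '{"claw":[0.9,0.9,0.9,0.9,0.9,0.9,0.9,0.9],"dp":[[0,0,0],[0,0,0],[0,0,0],[0,0,0],[0,0,0],[0,0,0],[0,0,0],[0,0,0]],"roll":[0,0,0,0,0,0,0,0]}' 50
python3 - <<'E'
from h import *
w=snap("wrist")
s=manip.sense();print(s["tcp_pos"],s["force"])
E
```

```text
t: 13.9
tcp_pos: [0.4404, -0.2601, 0.1571]
tool_rot: [-0.141, 0.99, -0.001, 0.001]
force: [-0.3, 1.0, 6.5]
finger_gap: 0.122
[ 0.44044184 -0.26009371  0.15712944] [0.09504986 0.62191738 6.28262817]
```

```bash
python3 -m creep '{"claw":[0.9,0.9,0.9,0.9,0.9],"dp":[[0,0.2,0],[0,0.4,0],[0,0.6,0],[0,0.6,-0.1],[0,0.6,-0.2]],"roll":[0,0,0,0,0]}' 50
python3 - <<'E'
from h import *
s=manip.sense();print(s["tcp_pos"],s["force"])
E
python3 -m creep '{"claw":[0.9,0.9,0.9,0.9,0.9,0.9],"dp":[[0,-0.3,0],[0,-0.6,0],[0,-0.9,0],[0,-1.2,0],[0,-1.2,-0.1],[0,-1.2,-0.2]],"roll":[0,0,0,0,0,0]}' 50
python3 - <<'E'
from h import *
s=manip.sense();print(s["tcp_pos"],s["force"])
E
```

```text
t: 14.45
tcp_pos: [0.4398, -0.2568, 0.1579]
tool_rot: [-0.141, 0.99, -0.003, 0.001]
force: [2.3, -7.4, -10.6]
finger_gap: 0.121
[ 0.43977773 -0.25684579  0.15791909] [  2.31605342  -7.38337671 -10.59977951]
t: 15.05
tcp_pos: [0.4399, -0.2621, 0.158]
tool_rot: [-0.141, 0.99, 0.004, -0.002]
force: [4.3, 3.5, -19.8]
finger_gap: 0.114
[ 0.43991289 -0.26214728  0.15798157] [  4.34889773   3.49566975 -19.81601446]
```

```bash
python3 -m creep '{"claw":[0.9,0.9,0.9,0.9],"dp":[[0,-0.1,0.2],[0,-0.3,0.2],[0,-0.3,0.2],[0,-0.3,0.2]],"roll":[0,0,0,0]}' 50
python3 - <<'E'
from h import *
w=snap("wrist")
s=manip.sense();print(s["tcp_pos"],s["force"],s["ft_torque"])
cv2.imwrite("pics/w11.png",w["image"][:,:,::-1])
E
```

```text
t: 15.45
tcp_pos: [0.4404, -0.2638, 0.1579]
tool_rot: [-0.141, 0.99, 0.005, -0.002]
force: [0.3, 10.1, 4.0]
finger_gap: 0.119
[ 0.44045898 -0.2637969   0.157862  ] [ 0.37003048 10.09009223  1.99333842] [ 1.64287822 -0.125649    0.08574355]
```

View pics/w11.png

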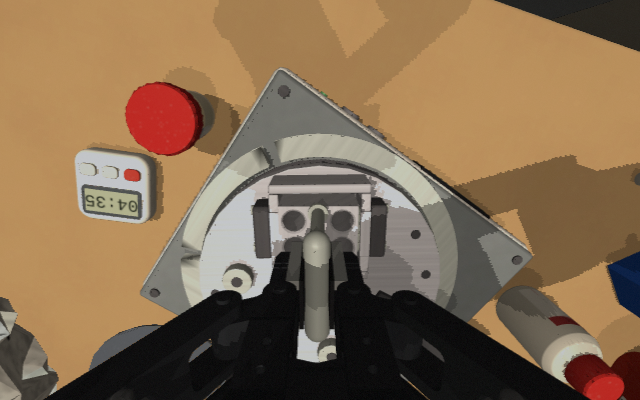

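```bash
python3 -m creep '{"claw":[0.9,0.9,0.9,0.9],"dp":[[0,-0.2,0],[0,-0.4,0],[0,-0.5,0],[0,-0.5,0]],"roll":[0,0,0,0]}' 50
python3 - <<'E'
from h import *
s=manip.sense();print(s["tcp_pos"],s["force"],s["ft_torque"])
E
python3 -m creep '{"claw":[0.9,0.9,0.9],"dp":[[0,0,-0.1],[0,0,-0.2],[0,0,-0.2]],"roll":[0,0,0]}' 50
```

```text
t: 15.9
tcp_pos: [0.441, -0.2667, 0.1584]
tool_rot: [-0.141, 0.99, 0.007, -0.003]
force: [-0.7, 14.6, 10.8]
finger_gap: 0.118
[ 0.44103597 -0.26665468  0.15837801] [-0.65200117 14.55070974 10.82490468] [2.56303794 0.10519514 0.1502985 ]
t: 16.2
tcp_pos: [0.4409, -0.2667, 0.1587]
tool_rot: [-0.141, 0.99, 0.007, -0.003]
force: [1.2, 12.3, -2.2]
finger_gap: 0.12
```

```bash
python3 -m creep '{"claw":[0.9,0.9,0.9,0.9,0.9,0.9,0.9,0.9],"dp":[[0,0.4,0],[0,0.8,0],[0,1.2,0],[0,1.6,0],[0,2.0,0],[0,2.4,0],[0,2.8,0],[0,2.8,0]],"roll":[0,0,0,0,0,0,0,0]}' 50
python3 - <<'E'
from h import *
s=manip.sense();print(s["tcp_pos"],s["force"],s["ft_torque"])
E
python3 -m creep '{"claw":[0.9,0.9,0.9],"dp":[[0,0,-0.1],[0,0,-0.2],[0,0,-0.2]],"roll":[0,0,0]}' 50
```

```text
t: 17.0
tcp_pos: [0.439, -0.2515, 0.1622]
tool_rot: [-0.142, 0.99, -0.006, 0.003]
force: [1.0, -10.0, -5.9]
finger_gap: 0.122
[ 0.43897185 -0.25152697  0.16223481] [  1.01845636 -10.00492454  -5.91042674] [-1.53979316 -0.17578555 -0.17887479]
t: 17.3
tcp_pos: [0.4375, -0.2492, 0.1624]
tool_rot: [-0.141, 0.99, -0.003, 0.001]
force: [2.5, -6.3, -14.4]
finger_gap: 0.119
```

```bash
python3 -m creep '{"claw":[0.9,0.9,0.9,0.9,0.9,0.9,0.9,0.9],"dp":[[0,-0.4,0],[0,-0.8,0],[0,-1.2,0],[0,-1.6,0],[0,-2.0,0],[0,-2.4,0],[0,-2.8,0],[0,-2.8,0]],"roll":[0,0,0,0,0,0,0,0]}' 50
python3 - <<'E'
from h import *
w=snap("wrist");cv2.imwrite("pics/w12.png",w["image"][:,:,::-1])
d=snap("scene"); crop(d,270,130,450,310,4,"s12.png")
s=manip.sense();print(s["tcp_pos"],s["force"],s["ft_torque"])
E
```

```text
t: 18.1
tcp_pos: [0.4404, -0.2663, 0.1622]
tool_rot: [-0.14, 0.99, 0.008, -0.003]
force: [-2.2, 13.8, 5.2]
finger_gap: 0.119
[ 0.44039264 -0.26629751  0.16224255] [-2.26394356 14.11149369  4.64059519] [ 2.59618794  0.25777153 -0.01639762]
```

View pics/w12.png

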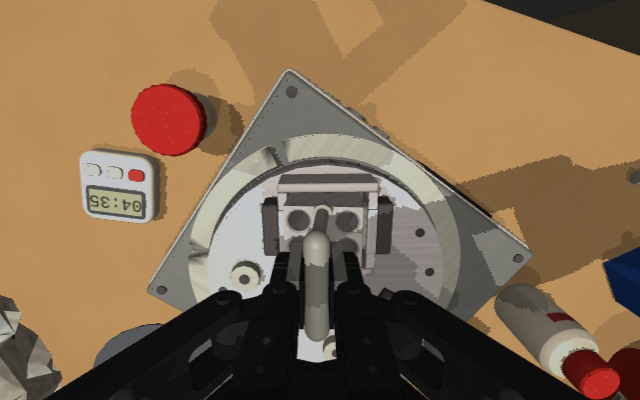

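View pics/s12.png

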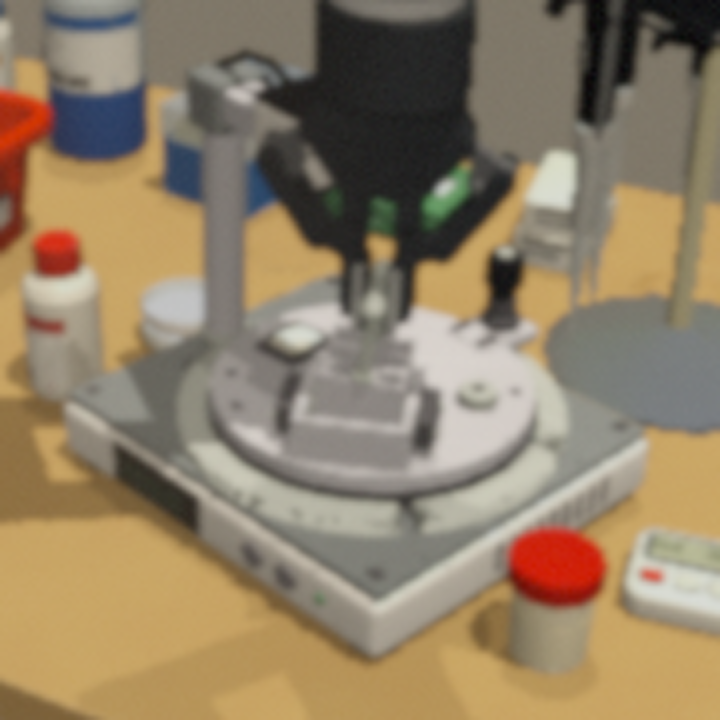

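```bash
python3 -m creep '{"claw":[0.9,0.9,0.9,0.9,0.9,0.9,0.9,0.9,0.9],"dp":[[0,0,-0.2],[0,0.4,-0.2],[0,0.8,-0.2],[0,1.2,-0.25],[0,1.6,-0.3],[0,2.0,-0.35],[0,2.4,-0.4],[0,2.7,-0.4],[0,2.7,-0.4]],"roll":[0,0,0,0,0,0,0,0,0]}' 50
python3 - <<'E'
from h import *
s=manip.sense();print(s["tcp_pos"],s["force"],s["ft_torque"])
E
python3 -m creep '{"claw":[0.9,0.9,0.9,0.9,0.9,0.9,0.9,0.9,0.9],"dp":[[0,0,-0.1],[0,-0.4,-0.1],[0,-0.8,-0.1],[0,-1.2,-0.15],[0,-1.6,-0.2],[0,-2.0,-0.2],[0,-2.4,-0.3],[0,-2.6,-0.3],[0,-2.6,-0.3]],"roll":[0,0,0,0,0,0,0,0,0]}' 50
python3 - <<'E'
from h import *
s=manip.sense();print(s["tcp_pos"],s["force"],s["ft_torque"])
E
```

```text
t: 19.1
tcp_pos: [0.4378, -0.2502, 0.1675]
tool_rot: [-0.141, 0.99, -0.003, 0.001]
force: [-0.4, -5.5, -10.6]
finger_gap: 0.12
[ 0.43775011 -0.25015289  0.16752753] [ -0.4481402   -5.45424277 -10.64183139] [-1.0037779   0.08562413 -0.20396294]
t: 20.0
tcp_pos: [0.4408, -0.2663, 0.1696]
tool_rot: [-0.141, 0.99, 0.007, -0.003]
force: [-3.2, 12.2, 2.1]
finger_gap: 0.116
[ 0.4407697  -0.26632285  0.16963116] [-3.20767424 12.21073277  2.09560412] [ 2.17568595  0.61640599 -0.04140688]
```

```bash
python3 -m creep '{"claw":[0.9,0.9,0.9,0.9,0.9,0.9,0.9,0.9,0.9],"dp":[[0,0,-0.2],[0,0.4,-0.2],[0,0.8,-0.2],[0,1.2,-0.25],[0,1.6,-0.3],[0,2.0,-0.35],[0,2.3,-0.4],[0,2.5,-0.4],[0,2.5,-0.4]],"roll":[0,0,0,0,0,0,0,0,0]}' 50
python3 - <<'E'
from h import *
s=manip.sense();print(s["tcp_pos"],s["force"],s["ft_torque"])
E
python3 -m creep '{"claw":[0.9,0.9,0.9,0.9,0.9,0.9,0.9,0.9,0.9],"dp":[[0,0,-0.1],[0,-0.4,-0.1],[0,-0.8,-0.1],[0,-1.2,-0.15],[0,-1.6,-0.2],[0,-2.0,-0.2],[0,-2.4,-0.3],[0,-2.5,-0.3],[0,-2.5,-0.3]],"roll":[0,0,0,0,0,0,0,0,0]}' 50
python3 - <<'E'
from h import *
s=manip.sense();print(s["tcp_pos"],s["force"],s["ft_torque"])
w=snap("wrist");cv2.imwrite("pics/w13.png",w["image"][:,:,::-1])
d=snap("scene"); crop(d,270,130,450,310,4,"s13.png")
E
```

```text
t: 20.9
tcp_pos: [0.4379, -0.2495, 0.1749]
tool_rot: [-0.141, 0.99, -0.002, 0.001]
force: [-1.4, -2.3, -1.1]
finger_gap: 0.121
[ 0.43792392 -0.24953281  0.17488168] [-1.41483388 -2.29144782 -1.05781045] [-0.76717506  0.2605484  -0.10071848]
t: 21.8
tcp_pos: [0.4434, -0.2703, 0.178]
tool_rot: [-0.141, 0.99, 0.002, -0.0]
force: [-2.2, 4.6, 10.5]
finger_gap: 0.12
[ 0.44340596 -0.27029967  0.17801735] [-2.176135    4.63131004 10.46145396] [ 0.92538592  0.47565298 -0.01276713]
```

View pics/s13.png

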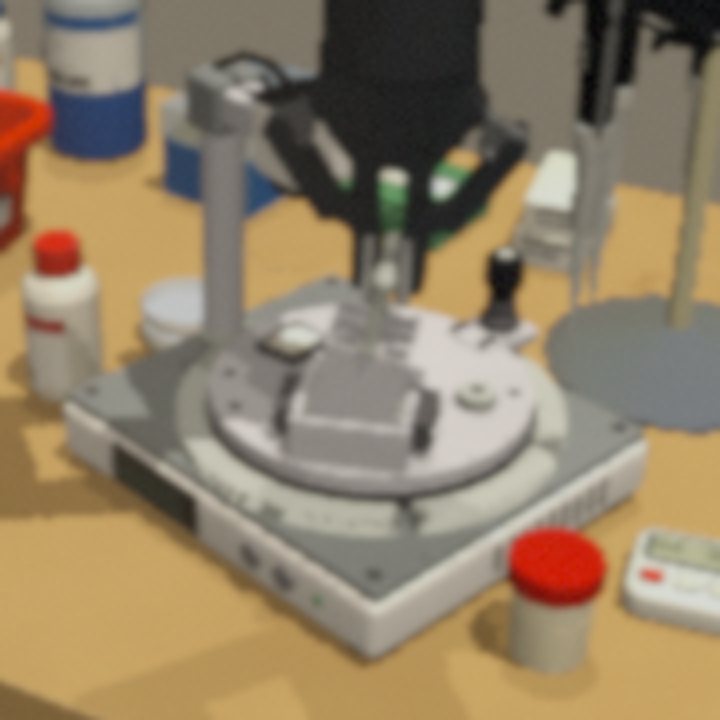

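View pics/w13.png

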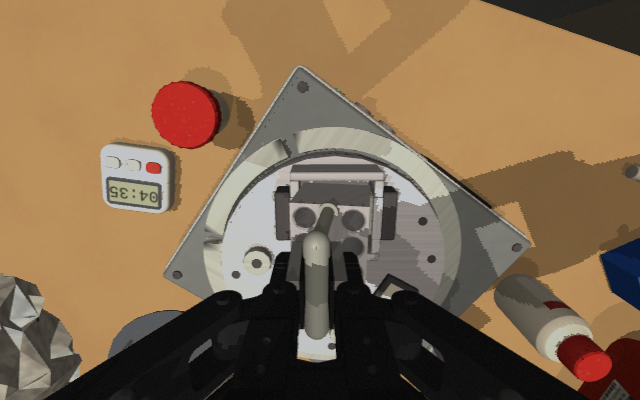

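```bash
python3 -m creep '{"claw":[0.9,0.9,0.9,0.9,0.9,0.9],"dp":[[0,0.2,-0.2],[0,0.5,-0.3],[0,0.8,-0.4],[0,1.1,-0.5],[0,1.3,-0.6],[0,1.3,-0.6]],"roll":[0,0,0,0,0,0]}' 50
python3 - <<'E'
from h import *
s=manip.sense();print(s["tcp_pos"],s["force"],s["ft_torque"])
w=snap("wrist");cv2.imwrite("pics/w14.png",w["image"][:,:,::-1])
E
```

```text
t: 22.5
tcp_pos: [0.4399, -0.2594, 0.1823]
tool_rot: [-0.141, 0.99, 0.0, -0.0]
force: [-0.2, 0.3, -3.2]
finger_gap: 0.12
[ 0.43993347 -0.25939816  0.18232622] [-0.24271029  0.3241057  -3.21288648] [-0.11691373 -0.04625274  0.00888758]
```

View pics/w14.png

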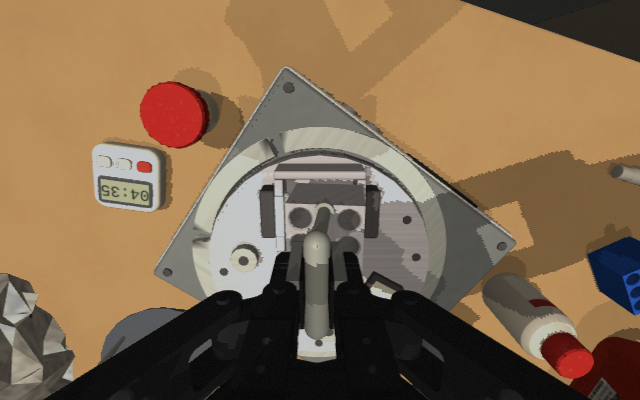

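```bash
python3 -m creep '{"claw":[0.9,0.9,0.9,0.9,0.9,0.9,0.9,0.9,0.9,0.9,0.9],"dp":[[0,0,-0.2],[0,0,-0.5],[0,0,-0.8],[0,0,-1.1],[0,0,-1.4],[0,0,-1.7],[0,0,-2.0],[0,0,-2.3],[0,0,-2.6],[0,0,-2.6],[0,0,-2.6]],"roll":[0,0,0,0,0,0,0,0,0,0,0]}' 50
python3 - <<'E'
from h import *
s=manip.sense();print(s["tcp_pos"],s["force"],s["ft_torque"])
w=snap("wrist");cv2.imwrite("pics/w15.png",w["image"][:,:,::-1]);np.savez("/tmp/w15.npz",**w)
d=snap("scene"); crop(d,270,130,450,310,4,"s15.png");np.savez("/tmp/s15.npz",**d)
E
```

```text
t: 23.65
tcp_pos: [0.44, -0.2597, 0.2084]
tool_rot: [-0.141, 0.99, -0.0, 0.0]
force: [0.0, 0.2, -2.8]
finger_gap: 0.12
[ 0.44001671 -0.25967967  0.20837572] [ 0.04600548  0.17628439 -2.81775087] [-0.02851846  0.05555426  0.00562095]
```

View pics/w15.png

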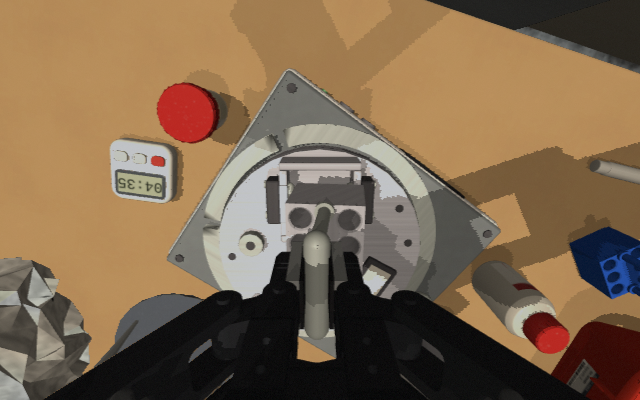

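View pics/s15.png

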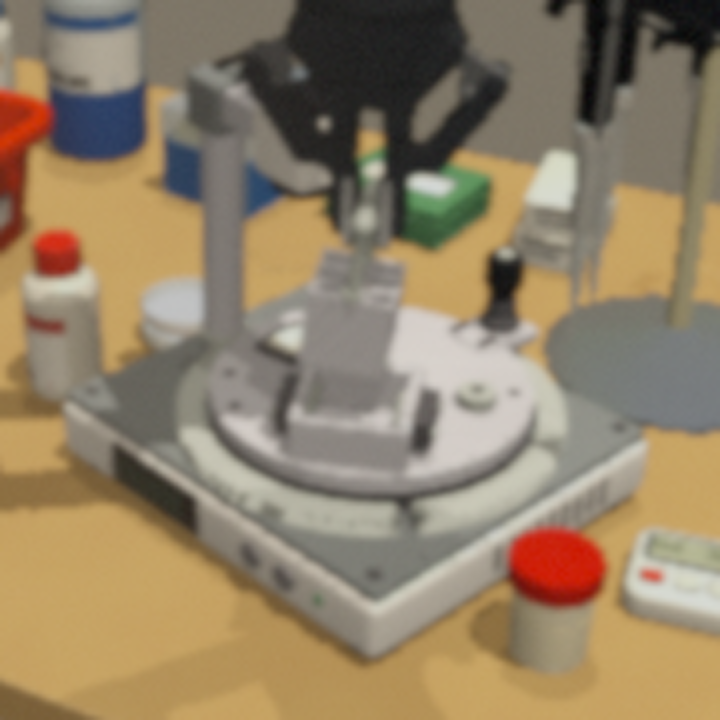

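Run:
```python
from h import *
s=dict(np.load("/tmp/s15.npz")); w=dict(np.load("/tmp/w15.npz"))
crop(s,320,165,390,255,8,"s16.png")
T=manip.sense()["tcp_pos"]; y=np.array([-.2823,.9593]); x=np.array([-.9593,-.2823])
# block top surface points from wrist: fit plane
C=cloud(w); e=C[...,:2]-T[:2]; a=e@x; b=e@y
m=(abs(a)<.024)&(abs(b)<.035)&(C[...,2]>.145)&(C[...,2]<.18)
P=np.c_[a[m],b[m],np.ones(m.sum())]; z=C[...,2][m]
for _ in range(6):
  k=np.linalg.lstsq(P,z,rcond=None)[0]; r=abs(z-P@k); q=r<max(.0025,np.percentile(r,80)); P=P[q];z=z[q]
print(m.sum(),len(z),k,P[:,1].min(),P[:,1].max(),r.mean())
# scene: front (-x outward) face of block fit: points
S=cloud(s); e=S[...,:2]-T[:2]; a=e@x; b=e@y
m=(a>.01)&(a<.04)&(abs(b)<.05)&(S[...,2]>.108)&(S[...,2]<.165)
for lo in np.arange(.108,.165,.006):
  q=m&(S[...,2]>=lo)&(S[...,2]<lo+.006); print(round(lo,3),q.sum(), np.round([b[q].min(),b[q].max(),b[q].mean(),a[q].mean()],4) if q.sum() else "")
```

```text
3506 1697 [-0.00158809  0.10760257  0.16556854] -0.01757037353865124 0.02636388208220702 0.000616530432778522
0.108 0 
0.114 0 
0.12 17 [-0.0098  0.0255  0.0058  0.0191]
0.126 51 [-0.0116  0.0318  0.009   0.0205]
0.132 61 [-0.0123  0.0312  0.0091  0.0203]
0.138 53 [-0.0126  0.0313  0.0086  0.0205]
0.144 61 [-0.0135  0.0297  0.0094  0.0203]
0.15 56 [-0.0142  0.03    0.0081  0.0203]
0.156 61 [-0.0142  0.028   0.0062  0.0202]
0.162 33 [-0.0154  0.0278  0.0046  0.02  ]
```

View pics/s16.png

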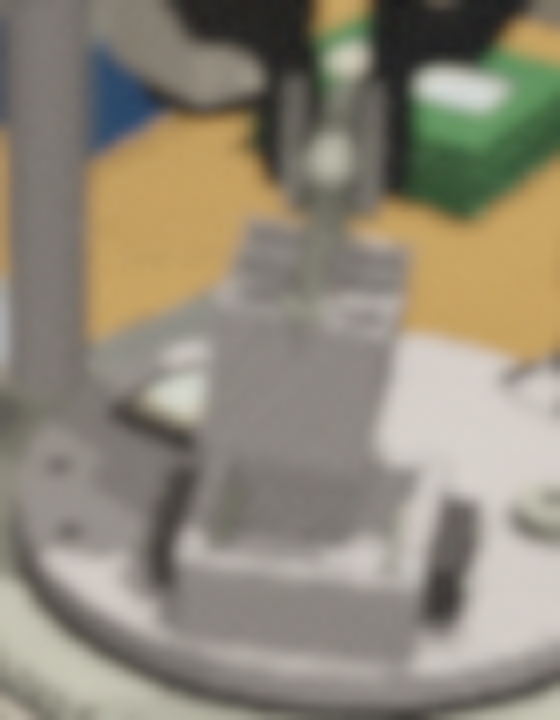

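Run:
```python
from h import *
w=dict(np.load("/tmp/w15.npz")); C=cloud(w)
T=manip.sense()["tcp_pos"]; y=np.array([-.2823,.9593]); x=np.array([-.9593,-.2823])
e=C[...,:2]-T[:2]; a=e@x; b=e@y
m=(abs(C[...,2]-.098)<.003)&(abs(a)<.06)&(abs(b)<.06)
print(m.sum(),np.percentile(a[m],[0,2,50,98,100]),np.percentile(b[m],[0,2,50,98,100]))
for lo in np.arange(-.05,.05,.01):
  q=m&(a>=lo)&(a<lo+.01)
  if q.sum()>5: print(round(lo,2),q.sum(),np.round(np.percentile(b[q],[1,99]),4))
```

```text
1926 [-0.03442063 -0.02764981  0.01332688  0.02937846  0.02992972] [-0.03884617 -0.03730189 -0.01583564  0.04258605  0.04412232]
-0.04 25 [-0.0285 -0.0246]
-0.03 57 [-0.0282  0.0038]
-0.02 233 [-0.0384  0.0432]
-0.01 243 [-0.0383  0.0435]
0.0 289 [-0.0381  0.0437]
0.01 284 [-0.0374  0.0426]
0.02 795 [-0.0276  0.0331]
```

```bash
python3 -m creep '{"claw":[0.9,0.9,0.9,0.9,0.9,0.9,0.9,0.9,0.9,0.9],"dp":[[0,-0.3,0],[0,-0.6,0],[0,-0.6,0.4],[0,-0.6,0.9],[0,-0.6,1.4],[0,-0.6,1.9],[0,-0.6,2.3],[0,-0.6,2.7],[0,-0.6,3.0],[0,-0.6,3.0]],"roll":[0,0,0,0,0,0,0,0,0,0]}' 50; python3 -m creep '{"claw":[0.9,0.9,0.9,0.9,0.9,0.9],"dp":[[0,0.3,0],[0,0.6,0],[0,0.9,0],[0,1.2,0],[0,1.4,0],[0,1.4,0]],"roll":[0,0,0,0,0,0]}' 50
python3 - <<'E'
from h import *
s=manip.sense();print(s["tcp_pos"],s["force"],s["ft_torque"])
E
```

```text
t: 24.75
tcp_pos: [0.4415, -0.2652, 0.1779]
tool_rot: [-0.141, 0.99, 0.0, -0.0]
force: [0.4, 0.9, -3.7]
finger_gap: 0.116
t: 25.35
tcp_pos: [0.4393, -0.2539, 0.1799]
tool_rot: [-0.141, 0.99, -0.003, 0.002]
force: [0.4, -4.5, 4.2]
finger_gap: 0.119
[ 0.43925242 -0.25393919  0.17987033] [ 0.36553181 -4.53640617  4.22255217] [-1.02577175 -0.07767879 -0.09146312]
```

```bash
python3 -m creep '{"claw":[0.9,0.9,0.9,0.9,0.9,0.9,0.9,0.9,0.9,0.9,0.9],"dp":[[0,-0.2,-0.2],[0,-0.3,-0.5],[0,-0.3,-0.8],[0,-0.3,-1.1],[0,-0.3,-1.4],[0,-0.3,-1.8],[0,-0.3,-2.2],[0,-0.4,-2.6],[0,-0.5,-2.9],[0,-0.5,-2.9],[0,-0.5,-2.9]],"roll":[0,0,0,0,0,0,0,0,0,0,0]}' 50
cat > m.py <<'E'
from h import *
s=manip.sense();T=s["tcp_pos"];print(T,s["force"],s["ft_torque"],s["t"],s["finger_gap"])
w=snap("wrist");cv2.imwrite("pics/w17.png",w["image"][:,:,::-1])
d=snap("scene"); crop(d,270,130,450,310,4,"s17.png")
C=cloud(w);y=np.array([-.2823,.9593]); x=np.array([-.9593,-.2823])
e=C[...,:2]-T[:2]; a=e@x; b=e@y
m=(abs(a)<.024)&(abs(b)<.035)&(C[...,2]>.145)&(C[...,2]<.18)
P=np.c_[a[m],b[m],np.ones(m.sum())]; z=C[...,2][m]
for _ in range(6):
  k=np.linalg.lstsq(P,z,rcond=None)[0]; r=abs(z-P@k); q=r<max(.0025,np.percentile(r,80)); P=P[q];z=z[q]
print("block top",len(z),k,P[:,1].min(),P[:,1].max())
m=(abs(C[...,2]-.098)<.003)&(a>.02)&(a<.035)&(abs(b)<.06); print("rim b",np.percentile(b[m],[1,99]),"a",np.percentile(a[m],[1,99]))
k=np.array([.586,-.286]); q=(np.hypot(*(cloud(d)[...,:2]-k).transpose(2,0,1))<.01); print("knob top z",np.percentile(cloud(d)[...,2][q],[50,90,97]))
E
python3 m.py
```

```text
t: 26.45
tcp_pos: [0.4392, -0.2568, 0.2074]
tool_rot: [-0.141, 0.99, 0.0, 0.0]
force: [0.3, -0.3, -3.2]
finger_gap: 0.117
[ 0.43916678 -0.25683702  0.20737238] [ 0.25540708 -0.28422552 -3.18533948] [-0.06868194  0.02161724 -0.03563339] 26.45 0.11745549507889676
block top 1660 [0.00415485 0.049379   0.16442621] -0.019945106164205955 0.02429905683235296
rim b [-0.02890169  0.03171627] a [0.0204382  0.03001905]
knob top z [0.09801868 0.12206693 0.1226901 ]
```

View pics/s17.png

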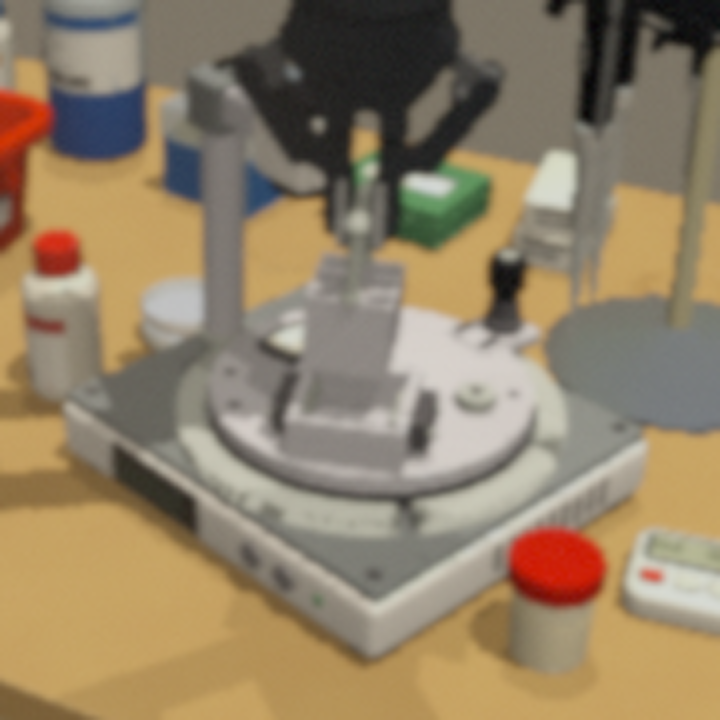

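View pics/w17.png

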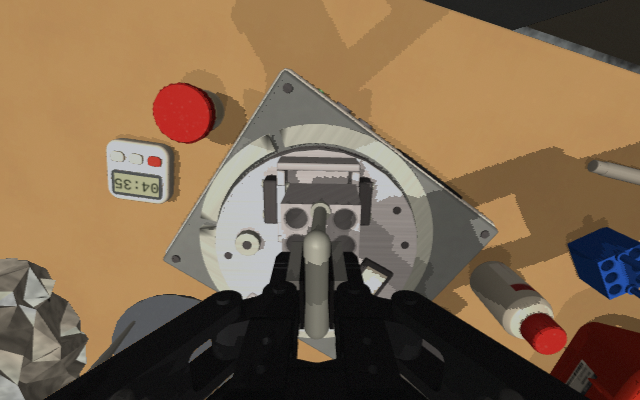

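Run:
```python
from station import workorder
print(workorder.sign_off())
```

```text
the job is handed in; nothing more can be done
None
```

The job is handed in, with the nest held about 25 mm above the pocket rim, the table at the load station and the reader standing on the bench. It took about 26.6 s of the 61 s. `sign_off` reports no verdict.

**What I did:** I lifted the knob about 12 mm, swung the table 120° to the load station and lowered the plunger into the notch. I then gripped the nest's bar and rocked it with a light pull, about 3–5 mm up per swing, until it came free. Because it hung tilted after the lift, I briefly dipped it back to the rim to level it, then raised it again.

**Last checks:**
- **Nest:** the tilt is about 0.05 rad (3°), down from 0.11, so it is close to level but not exactly. Its underside is within about 5 mm of the pocket's centre. The wrist reads 3.2 N down, which is roughly the nest's own weight, so it hangs free.
- **Plunger and table:** the knob top measured 121–123 mm against the nominal 121 mm, so the plunger is home to within about 2 mm. I did not read the table angle directly. Knob positions gave about 2.08 rad, inside the allowed 2.06–2.13.
- **Reader:** it looks flat in the pictures, but it slid a few millimetres sideways on the bench during the rocking.
- **Forces:** during the second rocking swing the upward pull briefly reached about 20 N. I eased it off, and it stayed at about 14 N or below after that.
- **Bystanders:** the cup and the bottle look unmoved.

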